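# Scan the blue load tag and lock the scanner in its dock

### The arm

A 6-joint arm with a two-finger parallel gripper is mounted at the origin on a cart in front of the work surface, level with it; the furniture and walls round the work are solid. World frame = base frame: x ahead of the robot, y to its left, z up, the work surface at z = 0. Lengths are in mm, angles in rad, forces in N, time in s.
With the tool pointing down it reaches from about 275 to 1000 mm from the base axis. Payload 8.4 kg.
Tool frame: the origin (TCP) lies between the finger pads; the fingertips stand 22 mm ahead of it and the grasp point (between the pads) lies 3 mm ahead of it; z points along the fingers, y is the line along which they close (so a half turn about z gives the same grasp; the last joint's range is limited). The gripper opens to 85 mm and grips with 20 to 120 N. Pads are 22 mm wide; open, the fingers measure 114 mm over their backs; the gripper's body (76 mm by 85 mm) begins 54 mm behind the grasp point. The pads swing forward as they close: fully open they stand 13 mm farther back than shut.
Start: joints at [-1.104, 0.353, 1.633, -0, 1.155, -0.002], TCP at [282.384, -557.573, 253.281] pointing down, gripper open.
Joint ranges: [-2.63, 2.63], [-0.92, 2.1], [0.06, 2.66], [-1.3, 4.44], [0, 2.69], [-3.02, 3.02]. Speed limits (rad/s): [2.22, 2.22, 2.79, 3.14, 3.14, 3.14].

### API

Orientations are given as [roll, pitch, yaw] about the fixed x, y, z axes, in that order (R = Rz(yaw) Ry(pitch) Rx(roll)).
In Python, from rig import r, grab_frame gives the robot as it stands.
- The arm moves only by the shell command python3 -m inch 'ROWS' [FORCE]. ROWS is JSON, a list of rows, each a list of 7 numbers: the turn, a rotation vector about the tool's x, y, z as a fraction of full scale, then the shift along the tool's x, y, z as a fraction of full scale, then the closure, from 0 (fully open) to 1 (shut). In form: [[rx, ry, rz, dx, dy, dz, fingers], ...]. A call has 1 to 8 rows; each row shifts and turns the commanded pose from where the row before left it, along the tool's axes as they then stand; what a row does not reach is not made up. Full scale, the value 1, is 2.5 cm for a shift and pi rad for a turn. A row lasts 1/12 s, in which the tool goes at most 41.7 mm and 7.16 degrees, less where a joint would pass 70% of its speed; a pose out of reach is approached as far as the arm can. A call with a number of a shift or a turn outside -1 to 1 is refused whole. A call with a gripper value outside its range is refused whole. The fingers move at their own pace and stop on an object; FORCE is the grip in N (left out, the last holds). Time passes only in rows, so rows that do not move let the fingers close. It gives the time, the measured TCP pose, the force, the opening and the grip force at its end, in the units of the state.
- r.sense(): the state, without advancing time (a new reading comes with each control period).
- grab_frame(name): name is "scene" or "top" or "wrist"; returns a dict with "pixels" (480x640x3 uint8, red, green, blue), "z_map" (480x640 float32, mm along the optical axis (not along the pixel's ray), 0 where there is no reading), "vertical_fov" (degrees; the focal length in pixels is half the picture's height over the tangent of half this angle, whatever the lens; pixels are square), "cx", "cy" (the principal point, pixels), "cam_to_world" (4x4, takes a point from camera to world coordinates). Camera axes: x right, y down, z forward; pixel columns grow to the right and rows downward; lengths in mm; the calibration is good to about 2 mm. A picture is of the moment at which its call begins.
- r.sign_off(): hands the job in; it is judged then, once.
The state is a dict: "clock": time; "qpos": joint angles; "qvel": joint speeds; "joint_efforts": joint torques, N m; "eef_pos": TCP position; "tcp_rot": TCP orientation; "contact_force": force on the tool from outside, world axes, zero at the start; "wrist_torque": the same for the moment, N m; "opening": opening from 0.0 (shut) to 1.0 (fully open); "grasp_force": force on a finger pad.
Only numpy, scipy, OpenCV 4.12 (cv2) and the standard library are available. Lean on these libraries where they do the work, as an engineer would, in place of code of your own. Each camera call takes 0.05 s, during which the arm holds its last target. There are 200 camera calls.

### The job

Lift the hand scanner out of its dock, aim it squarely at the middle of the bar code on the blue load tag, its window about 8 cm from the label, and hold it steady there for about two seconds. Then stand it back in the dock, its foot through the slot and the flange down on the dock's top, turn it a quarter turn either way so that it is locked in, and let go. Leave both tags and the other things on the worktop where they are.

Things in the scene. Friction and masses are not known exactly. Their poses are not given: they have to be found in the camera images.
- scanner: hand scanner, loose, 0.15 to 0.3 kg, upright in the dock, not locked. Origin: underside of its black flange (radius 27 mm, 6 thick), on its upright axis; x the way it looks, z up. Grey handle of radius 13 to 20 up to z 78; white head on top, x -32 to +44, 34 wide (y), z 78 to 114, dark red window on its +x end. Steel neck and foot below. At the start x is within 0.05 rad of the dock's x.
- scanner_head (a point): centre of the scanner's head, on its upright axis, 96 mm above the scanner's origin: a place to grip, across the 34 mm width (own y). Axes as the scanner's.
- scanner_foot (a point): centre of the scanner's steel T-head foot, 18 mm below the scanner's origin, on its axis: 12 (x) by 34 (y) mm, from 14 to 24 mm below the origin. The neck above it, up to the flange, has radius 6. Axes as the scanner's.
- scanner_window (a point): centre of the scanner's window, 45 mm ahead (+x) of the head's centre; it looks along the scanner's +x. Axes as the scanner's.
- scanner_aim (a point): imagined point on the scanner's line of sight, 80 mm straight ahead of the window (125 mm ahead of the head's centre). Axes as the scanner's.
- dock: grey dock fixed to the worktop: hollow box 100 x 100 x 40 mm. Origin: centre of its underside. Top plate 8 thick with a slot through its middle, 18 (x) by 44 (y), free space below down to 5. Seated scanner's origin is 40 above the dock's. The foot passes with scanner x along dock x, either way round; locked when scanner x lies along dock y, either way. No stop or catch limits the turn.
- tag_blue: the blue load tag, loose, upright, 0.5 kg: dark base 70 x 90 x 14 mm, thin post, and on it an upright blue plate 6 thick x 78 wide x 64 high, its centre 160 above the worktop. Origin: centre of the base's underside; z up. Its bar code (white label 60 x 44) is on the plate's -x face, which looks roughly towards the robot; y runs along the label's width.
- tag_blue_label (a point): centre of the bar code label on the blue tag, on the plate's -x face, 160 mm above the worktop. Axes as the tag's: x points into the label, away from the side it is read from.
- tag_orange: the orange load tag, loose, upright, 0.5 kg: dark base 70 x 90 x 14 mm, thin post, and on it an upright orange plate 6 thick x 78 wide x 64 high, its centre 160 above the worktop. Origin: centre of the base's underside; z up. Its bar code (white label 60 x 44) is on the plate's -x face, which looks roughly towards the robot; y runs along the label's width.
- wash_log: brown notebook lying flat, 210 x 152 x 13 mm, a bystander. Origin: centre of its underside.
- keys: bunch of keys lying flat, 76 x 107 x 8 mm, a bystander. Origin: centre of its underside.
- balm_jar: round jar, 69 mm across, 41 high, a bystander. Origin: centre of its underside.
- collar_brush: small purple brush, 30 x 85 x 23 mm, a bystander. Origin: centre of its underside.
- stain_stick: green and white capped stick standing upright, 28 mm across, 110 high, a bystander. Origin: centre of its underside.

How it is judged:
By the outcome, as a careful person would: the job done as asked, in the order asked, and still so for the second after the job is handed in, with the robot touching nothing.
It also fails if it takes over 58 s, if anything falls off the work surface, if the arm or the gripper's body presses on something with over 40 N, if the wrist force passes 120 N, or if a joint passes its speed limit or range.

## Working session

There is one attempt and no reset: what is moved stays moved. The work goes in short steps, Python scripts to look and compute and a shell command to move; the robot and the scene stay as the last step left them, time stands still between calls to the robot, and variables do not carry over. Pictures are saved under pics/ and viewed, at most 10 in all, crops included, and the job is handed in when it is done.

```bash
mkdir -p pics; ls; python3 - <<'E'
from rig import r, grab_frame
import cv2,numpy as np,pickle
for n in ["scene","top"]:
    f=grab_frame(n); pickle.dump(f,open(f'{n}.pkl','wb'))
    cv2.imwrite(f'pics/{n}0.png',f['pixels'][:,:,::-1]); print(n,f['vertical_fov'],f['cx'],f['cy'],np.round(f['cam_to_world'],3).tolist())
print(r.sense())
E
```

```text
pics
scene 46.93583700177679 320.5476152508908 237.46246475860684 [[0.668, -0.402, 0.626, -263.16], [-0.744, -0.336, 0.578, -777.959], [-0.022, -0.852, -0.523, 803.141], [0.0, 0.0, 0.0, 1.0]]
top 49.67655564032076 317.18448628926143 241.15927699529942 [[-0.012, -0.974, 0.224, 243.522], [-1.0, 0.012, -0.004, -12.616], [0.001, -0.224, -0.975, 1497.921], [0.0, 0.0, 0.0, 1.0]]
{'clock': 0.1, 'qpos': array([-1.10440582e+00,  3.53584071e-01,  1.63409577e+00, -2.95730241e-05,
        1.15517649e+00, -2.41828214e-03]), 'qvel': array([-0.00013364, -0.00359639, -0.00213552,  0.00145487, -0.00014041,
        0.00098488]), 'joint_efforts': array([ 2.05770211e-04, -6.06358480e+01, -3.42818606e+01,  2.23376458e-05,
        3.98626289e-03,  1.20558667e-05]), 'eef_pos': array([ 282.18611977, -557.20678752,  252.61808708]), 'tcp_rot': array([-3.14032891e+00,  2.39842473e-05,  4.68820761e-01]), 'contact_force': array([-0.15798583, -0.35000263,  0.37587134]), 'wrist_torque': array([-0.00628863, -0.0074875 ,  0.05882095]), 'grasp_force': 0.0, 'opening': 0.9998924114549957}
```

View pics/top0.png

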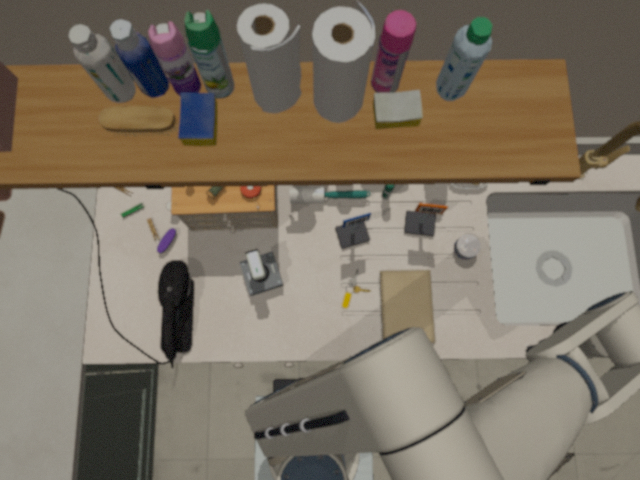

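View pics/scene0.png

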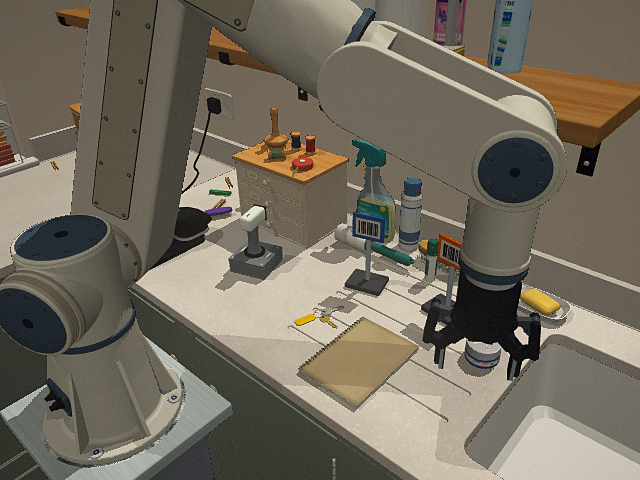

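The top view shows the dock at about (261,272), with the scanner head on it running from (250,252) to (262,278). The blue tag's plate is at (356,219) and the orange one's at (432,208). The scene view shows the same dock at (256,258), head at (254,217), blue plate at (368,227), and keys between them at (318,317).

```bash
cat > h.py <<'E'
import numpy as np,cv2,pickle
def cloud(f):
    v,u=np.mgrid[0:480,0:640]; z=f['z_map']; F=240/np.tan(np.radians(f['vertical_fov']/2))
    P=np.stack([(u-f['cx'])/F*z,(v-f['cy'])/F*z,z],-1); M=f['cam_to_world']
    W=P@M[:3,:3].T+M[:3,3]; W[z<=0]=np.nan; return W
def rect(p):
    (c,s,a)=cv2.minAreaRect(p[:,:2].astype(np.float32)); return np.round(c,1),np.round(s,1),round(a,2)
E
python3 - <<'E'
from h import *
T=pickle.load(open('top.pkl','rb'));S=pickle.load(open('scene.pkl','rb'))
for n,f,bx in (('top',T,dict(dock=(235,240,290,300),blue=(330,200,375,250),orange=(400,195,450,245),keys=(335,280,375,312),drawers=(165,180,280,245))),('scene',S,dict(dock=(225,200,290,280),blue=(340,205,392,300),orange=(420,230,462,320)))):
    W=cloud(f);px=f['pixels'].astype(int)
    for k,(a,b,c,d) in bx.items():
        w=W[b:d,a:c].reshape(-1,3);p=px[b:d,a:c].reshape(-1,3);ok=~np.isnan(w[:,0]);w=w[ok];p=p[ok]
        def show(l,m):
            if m.sum()>8: print(n,k,l,m.sum(),np.round(np.median(w[m],0),1),*rect(w[m]),'z',np.round(np.percentile(w[m][:,2],[2,98])))
        if k=='dock':
            show('top',(abs(w[:,2]-40)<5)&(w[:,0]<w[:,0].max())); show('head',(w[:,2]>122)&(w[:,2]<165)); show('headtop',(w[:,2]>149)&(w[:,2]<162))
        elif k in('blue','orange'):
            show('plate',(w[:,2]>125)&(w[:,2]<196)); show('base',(w[:,2]>10)&(w[:,2]<20)&(p.sum(1)<250))
            m=(w[:,2]>125)&(w[:,2]<196)
            if n=='scene':
                q=w[m]; 
                for _ in range(3):
                    c=np.median(q,0); A=np.linalg.svd(q-q.mean(0))[2][2]; q=q[abs((q-q.mean(0))@A)<3]
                print('  normal',np.round(A,3),'mean',q.mean(0).round(1),'zr',q[:,2].min(),q[:,2].max(),len(q))
        else: print(n,k,np.nanpercentile(w,[2,98],axis=0).round())
W=cloud(T); print('shelf edge',W[180,100:560:100].round(), W[188,100:560:100].round())
c=T['pixels'][240:300,235:295][:,:,::-1];c2=S['pixels'][195:290,215:300][:,:,::-1]; c3=S['pixels'][200:300,335:400][:,:,::-1]
cv2.imwrite('pics/c.png',np.hstack([cv2.resize(x,(260,400),interpolation=cv2.INTER_CUBIC) if 0 else cv2.resize(x,None,fx=400/x.shape[0],fy=400/x.shape[0],interpolation=2) for x in(c,c2)]))
E
```

```text
top dock top 761 [478.8 131.5  39.4] [489.  142.6] [101.   99.9] 17.66 z [35. 44.]
top dock head 394 [492.9 144.4 151.7] [493.9 146.5] [77.2 34.1] 15.7 z [131. 158.]
top dock headtop 293 [493.3 146.2 152.7] [494.  146.2] [77.2 33.9] 16.13 z [149. 158.]
top blue plate 216 [ 605.  -122.7  175.9] [ 606.7 -123.1] [ 9.  77.5] 16.97 z [130. 194.]
top blue base 423 [ 601.1 -121.    13.7] [ 604.6 -121.7] [63.9 84.3] 14.05 z [10. 19.]
top orange plate 258 [ 634.7 -323.2  171.5] [ 636.1 -324.7] [78.2  9.6] 81.63 z [130. 195.]
top orange base 486 [ 633.5 -320.3   13.8] [ 636.7 -324.1] [84.8 71.3] 80.47 z [10. 19.]
top keys [[ 381. -180.   -8.]
 [ 470.  -69.    7.]]
top drawers [[585.  95.  -6.]
 [716. 428. 500.]]
scene dock top 824 [483.3 137.1  39.7] [559.3 197.5] [315.7 148.4] 42.51 z [36. 44.]
scene dock head 489 [487.5 138.7 147.6] [541.8 157.7] [180.2  39.8] 12.14 z [124. 156.]
scene dock headtop 221 [494.  144.4 153.1] [494.1 147.3] [79.4 33.8] 16.77 z [149. 156.]
scene blue plate 782 [ 606.6 -124.1  162.8] [ 607.1 -122.4] [12.6 77.6] 16.74 z [129. 192.]
scene blue base 633 [ 605.7 -124.    13.7] [706.9 -45.5] [348.2 139.1] 40.2 z [10. 19.]
  normal [ 0.963  0.268 -0.004] mean [ 606.7 -123.3  162. ] zr 125.3012570487698 193.52483224547382 650
scene orange plate 601 [ 636.8 -314.5  162.5] [ 637.8 -315.3] [65.9 11.5] 82.8 z [130. 192.]
scene orange base 206 [ 652.8 -290.    13.3] [ 705.1 -268.7] [255.   91.7] 33.17 z [11. 18.]
  normal [-0.989  0.146  0.004] mean [ 636.9 -314.1  161.5] zr 125.84432749659322 193.17101875885123 541
shelf edge [[ 604.  421.  504.]
 [ 602.  219.  503.]
 [ 601.   17.  499.]
 [ 600. -187.  495.]
 [ 599. -393.  490.]] [[ 599.  434.  469.]
 [ 689.  288.  200.]
 [ 740.   30.   43.]
 [ 751. -273.   -1.]
 [ 747. -576.    1.]]
```

View pics/c.png

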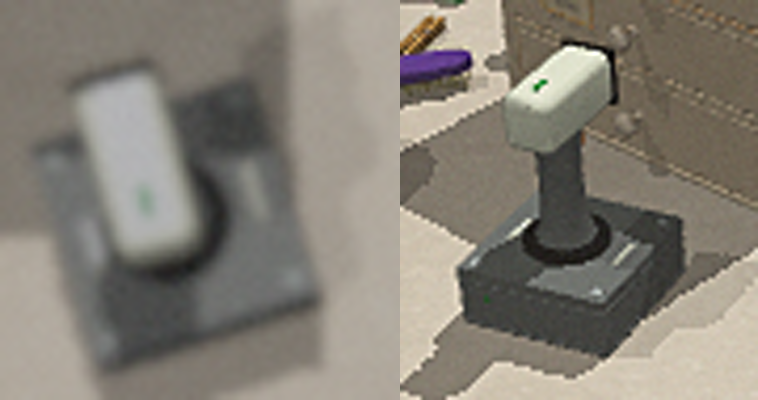

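```bash
python3 -m inch '[[0,0,0.0293,0,0,0,0],[0,0,0.0293,0,0,0,0],[0,0,0,0.3,-0.47,0,0],[0,0,0,0.6,-0.94,0,0],[0,0,0,0.6,-0.94,0,0],[0,0,0,0.6,-0.94,0,0],[0,0,0,0.6,-0.94,0,0],[0,0,0,0.6,-0.94,0,0]]'
python3 -m inch '[[0,0,0,0.6,-0.94,0,0],[0,0,0,0.6,-0.94,0,0],[0,0,0,0.6,-0.94,0,0],[0,0,0,0.6,-0.94,0,0],[0,0,0,0.6,-0.94,0,0],[0,0,0,0.6,-0.94,0,0],[0,0,0,0.6,-0.94,0,0],[0,0,0,0.6,-0.94,0,0]]'
```

```text
clock: 0.77
eef_pos: [325.3, -408.2, 253.0]
tcp_rot: [-3.141, 0.0, 0.287]
contact_force: [-0.6, 0.6, -0.5]
opening: 1.006
grasp_force: 0.0
clock: 1.43
eef_pos: [387.2, -194.2, 253.1]
tcp_rot: [-3.141, 0.0, 0.287]
contact_force: [0.2, 0.7, 0.3]
opening: 0.994
grasp_force: 0.0
```

```bash
python3 -m inch '[[0,0,0,0.6,-0.94,0,0],[0,0,0,0.6,-0.94,0,0],[0,0,0,0.6,-0.94,0,0],[0,0,0,0.6,-0.94,0,0],[0,0,0,0.6,-0.94,0,0],[0,0,0,0.6,-0.94,0,0],[0,0,0,0.6,-0.94,0,0],[0,0,0,0.6,-0.94,0,0]]'
python3 -m inch '[[0,0,0,0.6,-0.94,0,0],[0,0,0,0.6,-0.94,0,0],[0,0,0,0.6,-0.94,0,0],[0,0,0,0.6,-0.94,0,0],[0,0,0,0.5,-0.5,0,0],[0,0,0,0,0,0,0]]'
cat > wr.py <<'E'
import sys
from h import *
from rig import r, grab_frame
f=grab_frame('wrist');W=cloud(f);cv2.imwrite(f'pics/{sys.argv[1]}.png',f['pixels'][:,:,::-1])
pickle.dump(f,open('wrist.pkl','wb'))
w=W.reshape(-1,3);w=w[(abs(w[:,0]-489)<75)&(abs(w[:,1]-143)<75)]
for z,a,b in(('dock',37,43),('headtop',149,158)):
    m=w[(w[:,2]>a)&(w[:,2]<b)]
    if len(m)>10: print(z,len(m),*rect(m),m[:,2].mean())
s=r.sense();print(s['eef_pos'].round(1),s['tcp_rot'].round(3),s['qpos'].round(2))
E
python3 wr.py w1
```

```text
clock: 2.1
eef_pos: [449.3, 19.7, 253.1]
tcp_rot: [-3.141, 0.0, 0.287]
contact_force: [0.7, 0.4, 0.2]
opening: 0.999
grasp_force: 0.0
clock: 2.6
eef_pos: [490.1, 143.5, 253.2]
tcp_rot: [-3.141, -0.001, 0.289]
contact_force: [-0.3, 0.1, -0.3]
opening: 0.999
grasp_force: 0.0
dock 7703 [489.5 144. ] [100.5 100.3] 17.72 40.44421002177465
headtop 6872 [496.3 148.2] [74.9 34.3] 16.38 153.82886357761942
[489.3 142.  252.9] [-3.141e+00  1.000e-03  2.890e-01] [0.28 0.17 1.88 0.   1.09 1.56]
```

View pics/w1.png

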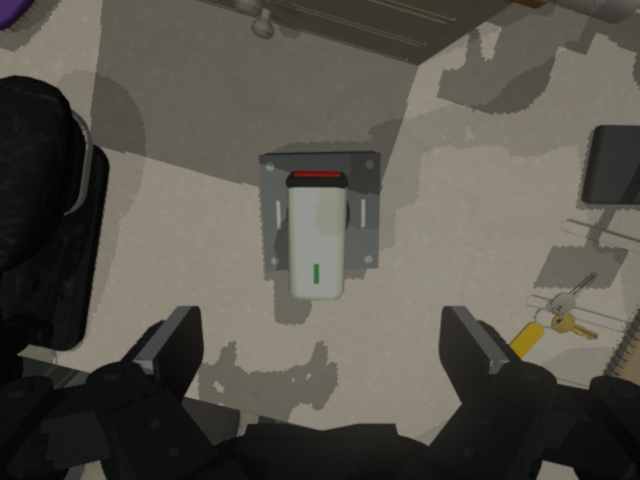

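The wrist view shows the head centred at (317,235) with the red window towards +x at (317,176), square to the fingers and midway between them. I'll go down and grip.

```bash
python3 -m inch '[[0,0,0,0.04,-0.08,0.5,0],[0,0,0,0,0,0.9,0],[0,0,0,0,0,0.9,0],[0,0,0,0,0,0.9,0],[0,0,0,0,0,0.8,0],[0,0,0,0,0,0.48,0],[0,0,0,0,0,0,0],[0,0,0,0,0,0,0.2]]' 40
python3 -m inch '[[0,0,0,0,0,0,0.4],[0,0,0,0,0,0,0.6],[0,0,0,0,0,0,0.8],[0,0,0,0,0,0,1],[0,0,0,0,0,0,1],[0,0,0,0,0,0,1],[0,0,0,0,0,0,1],[0,0,0,0,0,0,1]]' 40
```

```text
clock: 3.32
eef_pos: [489.1, 141.9, 141.0]
tcp_rot: [3.142, 0.002, 0.285]
contact_force: [-0.2, 0.5, -0.6]
opening: 0.882
grasp_force: 0.0
clock: 3.98
eef_pos: [490.7, 142.9, 142.2]
tcp_rot: [-3.142, -0.002, 0.285]
contact_force: [-1.0, 0.2, 6.6]
opening: 0.393
grasp_force: 42.4
```

```bash
python3 -m inch '[[0,0,0,0,0,0,1],[0,0,0,0,0,0,1],[0,0,0,0,0,-0.2,1],[0,0,0,0,0,-0.4,1],[0,0,0,0,0,-0.6,1],[0,0,0,0,0,-0.6,1],[0,0,0,0,0,-0.6,1],[0,0,0,0,0,-0.4,1]]' 70
python3 wr.py w2
```

```text
clock: 4.65
eef_pos: [490.3, 142.8, 213.1]
tcp_rot: [3.142, -0.001, 0.285]
contact_force: [0.3, -0.1, -2.1]
opening: 0.389
grasp_force: 69.7
dock 7815 [489.6 144. ] [100.6 100.4] 17.57 40.40055596480252
[491.2 143.  214.5] [ 3.142 -0.004  0.285] [ 0.28  0.22  1.91 -0.    1.    1.57]
```

View pics/w2.png

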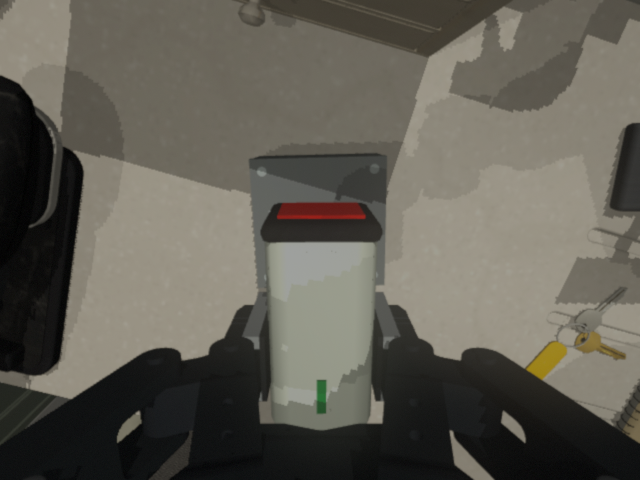

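The scanner is held squarely in the fingers and clear of the dock, with the window at (322,211). I'll move it across to the blue tag.

```bash
python3 -m inch '[[0,0,0,-0.1,0.3,0,1],[0,0,0,-0.2,0.6,0,1],[0,0,0,-0.28,0.9,0,1],[0,0,0,-0.28,0.9,0,1],[0,0,0,-0.28,0.9,0,1],[0,0,0,-0.28,0.9,0,1],[0,0,0,-0.28,0.9,0,1],[0,0,0,-0.28,0.9,0,1]]'
python3 -m inch '[[0,0,0,-0.28,0.9,0,1],[0,0,0,-0.28,0.9,0,1],[0,0,0,-0.28,0.9,0.3,1],[0,0,0,-0.28,0.9,0.4,1],[0,0,0,-0.28,0.8,0.5,1],[0,0,0,-0.2,0.6,0.4,1],[0,0,0,-0.05,0.2,0.3,1],[0,0,0,0,0,0,1]]'
python3 - <<'E'
from h import *
from rig import r,grab_frame
for n in('scene','wrist'):
    f=grab_frame(n);pickle.dump(f,open(n+'2.pkl','wb'));cv2.imwrite(f'pics/{n}2.png',f['pixels'][:,:,::-1]);W=cloud(f);px=f['pixels'].astype(int)
    w=W.reshape(-1,3);p=px.reshape(-1,3)
    m=(abs(w[:,0]-607)<40)&(abs(w[:,1]+123)<60)&(w[:,2]>127)&(w[:,2]<198);q=w[m]
    if len(q)>50:
        print(n,len(q),*rect(q),np.percentile(q[:,2],[1,99]))
        for _ in range(5): A=np.linalg.svd(q-q.mean(0))[2][2];q=q[abs((q-q.mean(0))@A)<2.5]
        print(' plane',A.round(3),q.mean(0).round(1),len(q))
    m=(p[:,0]>90)&(p[:,1]<.35*p[:,0])&(p[:,2]<.35*p[:,0])&(abs(w[:,0]-530)<60)&(abs(w[:,1]+140)<70)&(w[:,2]>100)
    if m.sum()>5: print(' window',m.sum(),w[m].mean(0).round(1))
    m=(p.min(1)>120)&(abs(w[:,0]-487)<70)&(abs(w[:,1]+156)<60)&(w[:,2]>150)
    if m.sum()>20: print(' headtop',m.sum(),*rect(w[m]),np.median(w[m][:,2]))
s=r.sense();print(s['eef_pos'].round(1),s['tcp_rot'].round(3),s['clock'])
E
```

```text
clock: 5.37
eef_pos: [485.7, -23.9, 210.3]
tcp_rot: [-3.141, 0.002, 0.285]
contact_force: [0.1, -0.8, -2.4]
opening: 0.389
grasp_force: 69.7
clock: 6.03
eef_pos: [482.0, -159.5, 161.6]
tcp_rot: [-3.14, 0.003, 0.283]
contact_force: [-0.6, -0.3, -2.8]
opening: 0.388
grasp_force: 69.9
scene 369 [ 609.3 -131.9] [12.5 58.1] 16.41 [129.07294271 192.66669998]
 plane [ 0.958  0.286 -0.001] [ 611.3 -138.2  165.1] 280
 headtop 125 [ 473.5 -178.1] [113.7  56.6] 30.24 173.62870489367356
 window 789 [ 524.6 -142.9  162.1]
 headtop 13107 [ 494.3 -155.9] [53.3 30.2] 17.29 174.71617451142458
[ 483.1 -158.4  163.2] [-3.14e+00  1.00e-03  2.84e-01] 6.1333
```

View pics/scene2.png

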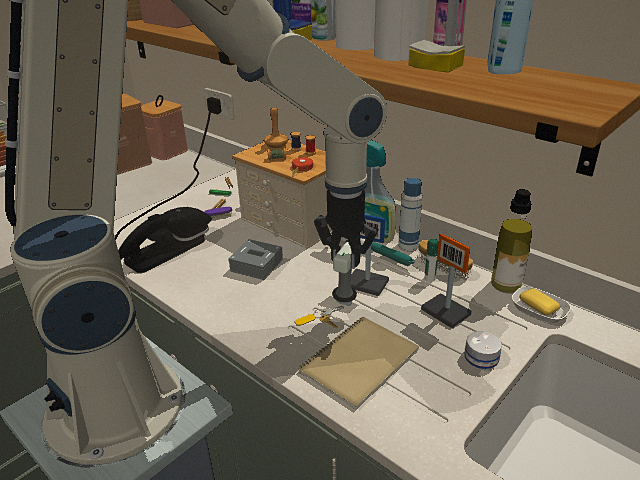

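View pics/wrist2.png

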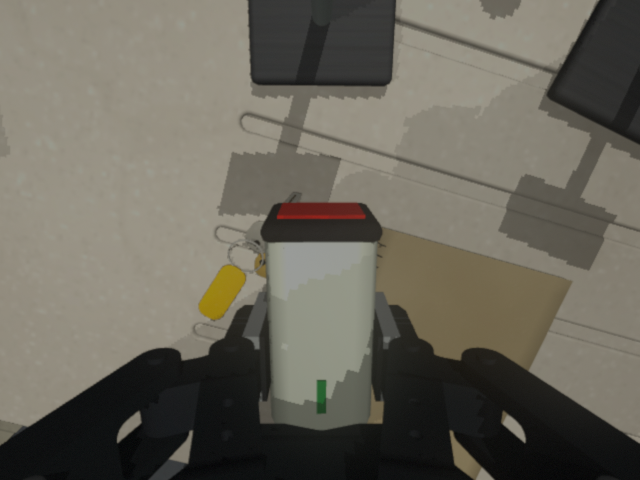

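The scene view shows the scanner at (345,260), squarely in front of the blue tag. In the wrist view the tag base spans columns 250–393, so its centre at 322 matches the window centre at 322, and its edge is parallel to the window. It needs about 3 mm up and 3 mm forward, then the hold.

```bash
python3 -m inch '[[0,0,0.0,0.1,0,-0.12,1],[0,0,0,0,0,0,1],[0,0,0,0,0,0,1],[0,0,0,0,0,0,1],[0,0,0,0,0,0,1],[0,0,0,0,0,0,1],[0,0,0,0,0,0,1],[0,0,0,0,0,0,1]]'
for i in 1 2 3; do python3 -m inch '[[0,0,0,0,0,0,1],[0,0,0,0,0,0,1],[0,0,0,0,0,0,1],[0,0,0,0,0,0,1],[0,0,0,0,0,0,1],[0,0,0,0,0,0,1],[0,0,0,0,0,0,1],[0,0,0,0,0,0,1]]' | grep -E "clock|pos|rot"; done
```

```text
clock: 6.8
eef_pos: [486.1, -158.0, 166.8]
tcp_rot: [3.142, -0.0, 0.285]
contact_force: [-0.7, 0.8, -3.4]
opening: 0.39
grasp_force: 69.9
clock: 7.47
eef_pos: [486.1, -158.0, 166.8]
tcp_rot: [-3.142, 0.0, 0.285]
clock: 8.13
eef_pos: [486.1, -158.0, 166.8]
tcp_rot: [-3.142, 0.0, 0.285]
clock: 8.8
eef_pos: [486.1, -158.0, 166.8]
tcp_rot: [3.142, -0.0, 0.285]
```

Held 2.6 s at about 79 mm, square to the label. Now back to the dock.

```bash
python3 -m inch '[[0,0,0,0,0,-0.3,1],[0,0,0,0,-0.2,-0.5,1],[0,0,0,0.1,-0.5,-0.5,1],[0,0,0,0.2,-0.8,-0.5,1],[0,0,0,0.28,-0.9,-0.2,1],[0,0,0,0.28,-0.9,0,1],[0,0,0,0.28,-0.9,0,1],[0,0,0,0.28,-0.9,0,1]]'
python3 -m inch '[[0,0,0,0.28,-0.9,0,1],[0,0,0,0.28,-0.9,0,1],[0,0,0,0.28,-0.9,0,1],[0,0,0,0.28,-0.9,0,1],[0,0,0,0.28,-0.9,0,1],[0,0,0,0.28,-0.9,0,1],[0,0,0,0.28,-0.72,0,1],[0,0,0,0.25,-0.5,0,1]]'
python3 -m inch '[[0,0,0,0.18,-0.3,0,1],[0,0,-0.007,0.1,-0.1,0,1],[0,0,0,0,0,0,1],[0,0,0,0,0,0,1],[0,0,0,0,0,0,1]]'
python3 wr.py w3
```

```text
clock: 9.47
eef_pos: [484.4, -24.7, 217.7]
tcp_rot: [3.141, -0.001, 0.284]
contact_force: [0.7, 0.1, -2.2]
opening: 0.389
grasp_force: 69.9
clock: 10.13
eef_pos: [490.9, 150.4, 217.4]
tcp_rot: [-3.141, -0.001, 0.286]
contact_force: [0.1, 0.1, -2.9]
opening: 0.39
grasp_force: 69.8
clock: 10.55
eef_pos: [494.7, 159.4, 216.7]
tcp_rot: [3.141, 0.001, 0.306]
contact_force: [-0.0, 0.3, -2.2]
opening: 0.389
grasp_force: 69.8
dock 6909 [490. 144.] [ 99.9 100.4] 17.59 40.41358780441434
[494.7 159.4 216.7] [3.141 0.    0.306] [ 0.31  0.23  1.89 -0.    1.02  1.57]
```

```bash
python3 -m inch '[[0,0,0,-0.2,0.3,0,1],[0,0,0,-0.16,0.265,0,1],[0,0,0,0,0,0.4,1],[0,0,0,0,0,0.6,1],[0,0,0,0,0,0.5,1],[0,0,0,0,0,0.3,1],[0,0,0,0,0,0,1],[0,0,0,0,0,0,1]]'
```

```text
clock: 11.27
eef_pos: [490.2, 143.8, 171.3]
tcp_rot: [-3.142, 0.001, 0.306]
contact_force: [-0.6, 0.9, -1.6]
opening: 0.387
grasp_force: 70.0
```

```bash
python3 -m inch '[[0,0,0,0,-0.0,0.15,1],[0,0,0,0,0,0.15,1],[0,0,0,0,0,0.15,1],[0,0,0,0,0,0.15,1],[0,0,0,0,0,0.15,1],[0,0,0,0,0,0.15,1],[0,0,0,0,0,0,1],[0,0,0,0,0,0,1]]'
```

```text
clock: 11.93
eef_pos: [490.3, 144.0, 149.0]
tcp_rot: [-3.142, 0.001, 0.307]
contact_force: [-0.8, -1.2, -2.4]
opening: 0.387
grasp_force: 70.0
```

```bash
python3 -m inch '[[0,0,0,0,0,0.12,1],[0,0,0,0,0,0.1,1],[0,0,0,0,0,0,1],[0,0,0,0,0,0,1]]'; python3 -m inch '[[0,0,0,0,0,0.04,1],[0,0,0,0,0,0,1],[0,0,0,0,0,0,1]]'
```

```text
clock: 12.27
eef_pos: [490.4, 144.0, 143.6]
tcp_rot: [-3.142, 0.0, 0.307]
contact_force: [-0.2, 0.0, -2.3]
opening: 0.389
grasp_force: 70.0
clock: 12.52
eef_pos: [490.5, 144.1, 142.8]
tcp_rot: [3.142, -0.0, 0.307]
contact_force: [0.5, -0.6, -2.0]
opening: 0.386
grasp_force: 70.0
```

```bash
for i in 1 2; do python3 -m inch '[[0,0,0,0,0,0.04,1],[0,0,0,0,0,0,1],[0,0,0,0,0,0,1]]' | grep -E "pos|contact"; done
```

```text
eef_pos: [490.8, 144.2, 142.3]
contact_force: [-1.8, -0.1, 5.0]
eef_pos: [491.0, 144.3, 142.2]
contact_force: [-5.3, -0.1, 16.8]
```

```bash
python3 -m inch '[[0,0,0,0,0,-0.03,1],[0,0,-0.02,0,0,0,1],[0,0,-0.034,0,0,0,1],[0,0,-0.034,0,0,0,1],[0,0,-0.034,0,0,0,1],[0,0,-0.034,0,0,0,1],[0,0,-0.034,0,0,0,1],[0,0,-0.034,0,0,0,1]]'
```

```text
clock: 13.68
eef_pos: [490.9, 143.4, 142.2]
tcp_rot: [3.14, 0.0, 1.016]
contact_force: [-0.9, -4.7, 8.8]
opening: 0.389
grasp_force: 71.2
```

```bash
python3 -m inch '[[0,0,-0.035,0,0,0,1],[0,0,-0.035,0,0,0,1],[0,0,-0.035,0,0,0,1],[0,0,-0.035,0,0,0,1],[0,0,-0.035,0,0,0,1],[0,0,-0.035,0,0,0,1],[0,0,-0.035,0,0,0,1],[0,0,-0.03,0,0,0,1]]'; python3 -m inch '[[0,0,0,0,0,0,1],[0,0,0,0,0,0,1]]'
```

```text
clock: 14.35
eef_pos: [491.9, 143.9, 142.3]
tcp_rot: [3.139, 0.001, 1.88]
contact_force: [1.8, -2.6, 3.0]
opening: 0.387
grasp_force: 70.5
clock: 14.52
eef_pos: [491.6, 144.2, 142.2]
tcp_rot: [3.139, 0.0, 1.871]
contact_force: [1.1, -1.9, 5.5]
opening: 0.385
grasp_force: 70.9
```

Turned. I'll release gradually and retreat straight up.

```bash
python3 -m inch '[[0,0,0,0,0,0,0.55],[0,0,0,0,0,0,0.5],[0,0,0,0,0,0,0.4],[0,0,0,0,0,0,0.2],[0,0,0,0,0,0,0],[0,0,0,0,0,0,0],[0,0,0,0,0,0,0],[0,0,0,0,0,0,0]]' 20
python3 -m inch '[[0,0,0,0,0,-0.2,0],[0,0,0,0,0,-0.5,0],[0,0,0,0,0,-0.8,0],[0,0,0,0,0,-0.9,0],[0,0,0,0,0,-0.9,0],[0,0,0,0,0,-0.7,0],[0,0,0,0,0,-0.3,0],[0,0,0,0,0,0,0]]'
python3 wr.py w4; python3 - <<'E'
from h import *
from rig import grab_frame
f=grab_frame('scene');a=f['pixels'][195:345,215:415,::-1];b=pickle.load(open('wrist.pkl','rb'))['pixels'][...,::-1]
cv2.imwrite('pics/end.png',np.hstack([cv2.resize(a,(400,300),interpolation=2),cv2.resize(b,(400,300))]))
for n,f in(('scene',f),('top',grab_frame('top'))):
    o=pickle.load(open(n+'.pkl','rb'));W=cloud(f)
    if n=='top':
        for k,(a,b,c,d) in dict(blue=(330,200,375,250),orange=(400,195,450,245)).items():
            w=W[b:d,a:c].reshape(-1,3);print(k,*rect(w[(w[:,2]>125)&(w[:,2]<196)]))
E
```

```text
clock: 15.18
eef_pos: [490.5, 144.1, 141.5]
tcp_rot: [-3.142, -0.0, 1.874]
contact_force: [0.4, -1.0, -0.2]
opening: 1.002
grasp_force: 0.0
clock: 15.85
eef_pos: [491.5, 144.3, 251.0]
tcp_rot: [3.138, 0.0, 1.874]
contact_force: [-0.0, -0.9, 0.3]
opening: 0.999
grasp_force: 0.0
dock 7886 [489.8 143.4] [100.3 100.4] 17.76 40.33056997900403
headtop 6948 [488.1 149.4] [34.1 74.3] 17.33 153.73308820088775
[490.8 144.1 249.5] [3.14  0.    1.874] [ 0.28  0.18  1.88 -0.    1.08 -0.02]
blue [ 606.3 -123.5] [ 8.6 78.3] 16.37
orange [ 636.2 -325.2] [79.3  8.6] 83.25
```

View pics/end.png

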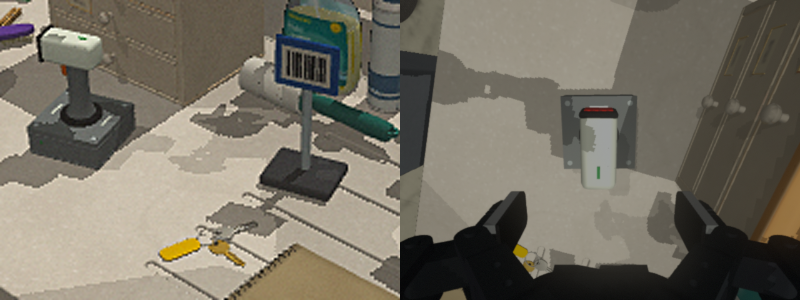

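The scanner stands upright in the dock (head at (70,48) left, (598,150) right), a quarter turn round: head angle 17.3° against the dock's 17.8°. Its head top is at 153.7, the same as before, so it is seated. The tags haven't moved.

```bash
python3 -c "
from rig import r
print(r.sign_off())"
```

```text
the job is handed in; nothing more can be done
None
```

The scanner was held square to the blue tag's bar code at about 80 mm for 2.6 s, then seated in the dock, locked with a quarter turn and released; neither tag moved, and the job is handed in at about 16 s.

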